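# Crimp a wick tab on the hand-lever press

### The job

Crimp the wick tab that lies on the anvil of the small press with the round ram: swing its U-shaped handle down until it meets its stop, hold it there for a moment, then let it spring back up fully. Do not work the wick shear next to it (long blade, ball knob on a single arm), and leave the steel cup standing where it is.

Things in the scene. Friction and masses are not known exactly. Their poses are not given: they have to be found in the camera images.
- crimper: Crimping press, fixed to the table. Grey base 200 x 110 x 18 mm, column at its back, grey head 50 mm wide (top at z 150 mm, front face at x -47 mm), round steel ram over a round anvil 60 mm across bearing a brass wick tab, U-shaped handle. Left or right of the shear, turned up to 0.25 rad. Origin: centre of the base's underside; -x is its front, towards the robot; z up.
- crimper_grip (a point): Centre of the handle's black grip: a round bar 20 mm thick, 72 mm long, along the press's y axis, joining two steel arms 92 mm apart, 170 mm from the hinge. Moves with the handle: at rest 245 mm above the table (arms 45 degrees above level), at the stop 114 mm (arms 4 degrees below level). Free space above and in front.
- crimper_lever (a joint): Angle of the U-shaped handle, rad: 0 at rest (raised), grows as the grip goes down, 0.85 at the stop, where the ram presses on the tab. Hinge axis: along the press's y axis, at x = +20 mm, z = 125 mm in the press's frame. A spring returns it to 0: at the grip about 5 N starts it and 11 N keeps it at the stop.
- shear_lever (a joint): Lever angle of the wick shear: a fixed machine of the same size and grey body, but with a wide straight blade over a long bed and one lever arm, on its right side, ending in a black ball knob 34 mm thick. 0 at rest (raised), 0.85 at its stop; sprung likewise. To stay at rest.
- cup: Loose open steel cup, 64 mm wide, 71 mm high, standing on the table between the robot and the two machines. Origin: centre of its underside, z up.
Mind the look-alikes: they are no part of the job. What is shaped like the crimper but green is not meant.

How it is judged:
On the way:
1. the crimping press's handle is swung down to its stop (joint above 0.80 rad) and held there for 0.3 s (value of joint crimper_lever above 0.8 rad), for 0.3 s.
At the end, for the whole second after the job is handed in: The crimping press's handle is back up (within 0.08 rad of rest), the shear's lever is at rest (within 0.08 rad), and the cup stands upright (within 10 degrees) no more than 30 mm from where it started (value of joint each of crimper_lever, shear_lever below 0.08 rad and distance of cup from where it was at the start of the episode below 0.03 m and angle between cup's own z axis and vertical below 0.17 rad); the robot touches nothing.
It fails at once if the shear's lever is swung down by more than 0.3 rad (value of joint shear_lever above 0.3 rad).
It fails at once if the cup is tipped by more than 30 degrees (angle between cup's own z axis and vertical above 0.52 rad).
It also fails if it takes over 38 s, if anything falls off the work surface, if the arm or the gripper's body presses on something with over 40 N, if the wrist force passes 120 N, or if a joint passes its speed limit or range.

### The arm

A 7-joint arm with a two-finger parallel gripper is mounted at the origin on a cart in front of the work surface, level with it; the furniture and walls round the work are solid. World frame = base frame: x ahead of the robot, y to its left, z up, the work surface at z = 0. Lengths are in m, angles in rad, forces in N, time in s.
With the tool pointing down it reaches from about 0.4 to 0.85 m from the base axis. Payload 10.4 kg.
Tool frame: the origin (TCP) lies at the very end of the fingers, on their centre line; the grasp point (between the pads) lies 19 mm behind it; z points along the fingers, y is the line along which they close (so a half turn about z gives the same grasp; the last joint's range is limited). The gripper opens to 87 mm and grips with 3 to 60 N. Pads are 19 mm wide; open, the fingers measure 117 mm over their backs; the gripper's body (75 mm by 190 mm) begins 51 mm behind the grasp point.
Start: joints at [-1.369, 0.332, -0.065, 1.46, 0.022, 1.35, -0.088], TCP at [0.139, 0.609, 0.223] pointing down, gripper open.
Joint ranges: [-2.6, 2.6], [-0.5, 2.12], [-1.47, 1.34], [0.16, 2.42], [-1.27, 4.41], [0.06, 2.06], [-2.6, 2.6]. Speed limits (rad/s): [2.22, 2.22, 2.79, 2.79, 3.14, 3.14, 3.14].

### API

Orientations are given as a unit quaternion [x, y, z, w].
In Python, from bench import * gives the robot as it stands.
- The arm moves only by the tool step_arm, never from a script. Its arguments are lists of equal length, an entry for each row: "delta_pos": the shift along the world's x, y, z in units of 25 mm (1.0 is 25 mm), a list of three; "turn": the turn about the world's z in units of 0.12 rad (1.0 is 0.12 rad). In form: {"delta_pos": [[tx, ty, tz], ...], "turn": [turn, ...]}. A call has 1 to 12 rows; each row shifts and turns the commanded pose from where the row before left it; what a row does not reach is not made up. A row lasts 1/10 s, in which the tool goes at most 50 mm and 8.59 degrees, less where a joint would pass 70% of its speed; a pose out of reach is approached as far as the arm can. A call with a number of a shift or a turn outside -1 to 1 is refused whole. A call with a gripper value outside its range is refused whole. "grip" is the closure, from 0 (fully open) to 1 (shut), set as the call begins (left out, the last holds). The fingers move at their own pace and stop on an object; "newtons" is the grip in N (left out, the last holds). Time passes only in rows, so rows that do not move let the fingers close. It gives the time, the measured TCP pose, the force, the opening and the grip force at its end, in the units of the state.
- read_state(): the state, without advancing time (a new reading comes with each control period).
- camera(name): name is "scene" or "top" or "wrist"; returns a dict with "image" (384x512x3 uint8, red, green, blue), "z_map" (384x512 float32, m along the optical axis (not along the pixel's ray), 0 where there is no reading), "mtx" (3x3 intrinsics, pixels), "view" (4x4, takes a point from world to camera coordinates). Camera axes: x right, y up, looking along -z (the intrinsics and any distortion apply to the point x, -y, -z); pixel columns grow to the right and rows downward; lengths in m; the calibration is good to about 2 mm. The wrist camera is an equidistant fisheye: a pixel r from the principal point sees the ray r / f radians off the axis. A picture is of the moment at which its call begins.
- close_job(): hands the job in; it is judged then, once.
The state is a dict: "time": time; "joint_positions": joint angles; "joint_vel": joint speeds; "joint_torque": joint torques, N m; "ee_pos": TCP position; "eef_rot": TCP orientation; "ft_force": force on the tool from outside, world axes, zero at the start; "torque": the same for the moment, N m; "width": finger opening in m; "grip_force": force on a finger pad.
Only numpy, scipy, OpenCV 4.12 (cv2) and the standard library are available. Lean on these libraries where they do the work, as an engineer would, in place of code of your own. Each camera call takes 0.05 s, during which the arm holds its last target. There are 200 camera calls.

## Working session

There is one attempt and no reset: what is moved stays moved. The work goes in short steps, Python scripts to look and compute and a tool call to move; the robot and the scene stay as the last step left them, time stands still between calls to the robot, and variables do not carry over. Pictures are saved under pics/ and viewed, at most 10 in all, crops included, and the job is handed in when it is done.

Besides the shell and the picture viewer there is one more tool, called after "Emit:" as a command line: name --pt "numbers of a row" for each row, then --argument value for the rest. step_arm: Moves the arm, as the interface text tells. Shifts and turns lie within -1 to 1; 1 stands for 25 mm of shift or 0.12 rad of turn. Its arguments: {"type":"object","properties":{"delta_pos":{"type":"array"},"turn":{"type":"array"},"grip":{"type":"number"},"newtons":{"type":"number"}},"required":["delta_pos","turn"]}

```bash
mkdir -p pics; cat > h.py <<'E'
from bench import *
import numpy as np, cv2
def save(n,f):
    c=camera(n); cv2.imwrite(f,c["image"][:,:,::-1]); np.savez(f[:-4]+'.npz',**c); return c
def pts(c):
    K,V,z=c["mtx"],c["view"],c["z_map"]
    v,u=np.mgrid[0:z.shape[0],0:z.shape[1]]
    P=np.stack([(u-K[0,2])/K[0,0]*z,-(v-K[1,2])/K[1,1]*z,-z,np.ones_like(z)],-1)
    return (P@np.linalg.inv(V).T)[...,:3]
E
python3 - <<'E'
from h import *
a=save("scene","pics/s0.png");b=save("top","pics/t0.png")
cv2.imwrite("pics/st0.png",cv2.resize(np.vstack([a["image"],b["image"]])[:,:,::-1],(400,600)))
s=read_state();print(s["time"],s["ee_pos"],s["eef_rot"],s["width"])
E
```

```text
0.1 [0.13927292 0.60894609 0.22188151] [ 1.12166650e-01  9.93689231e-01 -5.94841564e-04 -3.02603351e-05] 0.08704726767014281
```

View pics/s0.png

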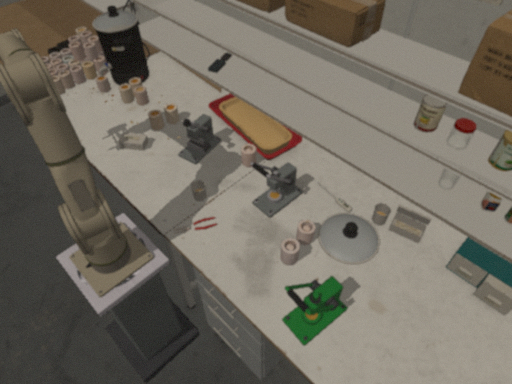

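View pics/t0.png

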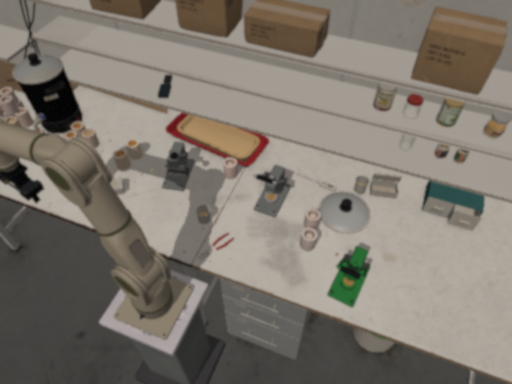

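The scene view shows three machines: a grey one at (200,138), a grey one with a brass-coloured spot at (278,190), and a green look-alike at (318,305). The steel cup is at (199,190). In the top view they are at (178,165), (273,190), (350,275) and (204,213). I'll take one close crop of the two grey machines to choose between them.

```bash
python3 - <<'E'
from h import *
a=dict(np.load("pics/s0.npz"));b=dict(np.load("pics/t0.npz"))
f=lambda i,x,y,w,h:cv2.resize(i[y:y+h,x:x+w,::-1],(800,300),interpolation=cv2.INTER_CUBIC)
cv2.imwrite("pics/crop.png",np.vstack([f(a["image"],170,108,150,110*1),f(b["image"],155,135,150,95)]))
for c,n in((a,'s'),(b,'t')):
    P=pts(c);im=c["image"].astype(int)
    print(n,np.linalg.inv(c["view"])[:3,3])
    X,Y,Z=P[...,0],P[...,1],P[...,2]
    for lo,hi in((.01,.03),(.06,.08),(.14,.16),(.2,.27)):
        m=((Z>lo)&(Z<hi)&(X>.3)&(X<1.1)&(abs(Y)<.7)&(im.max(-1)-im.min(-1)<40)).astype(np.uint8)
        k,l,s,ce=cv2.connectedComponentsWithStats(m)
        for i in range(1,k):
            if s[i,4]>15:
                q=P[l==i];print(lo,s[i],ce[i].round(),np.median(q,0).round(3),q.min(0).round(3),q.max(0).round(3))
E
```

```text
s [-0.13693434 -0.93021066  1.25109453]
0.01 [166 116  13   8  39] [173. 120.] [0.645 0.47  0.02 ] [0.626 0.458 0.01 ] [0.682 0.504 0.03 ]
0.01 [151 123  13   6  38] [158. 126.] [0.564 0.487 0.019] [0.541 0.474 0.011] [0.602 0.513 0.029]
0.01 [178 136  43  27 374] [197. 150.] [0.579 0.205 0.015] [0.513 0.156 0.01 ] [0.726 0.27  0.029]
0.01 [119 139  29  11  90] [134. 145.] [0.396 0.447 0.019] [0.352 0.412 0.01 ] [0.469 0.512 0.03 ]
0.01 [262 144  25   9  35] [275. 149.] [ 0.851 -0.054  0.025] [ 0.8   -0.066  0.013] [ 0.917 -0.016  0.029]
0.01 [241 160  10   6  28] [245. 163.] [ 0.689 -0.02   0.019] [ 0.684 -0.036  0.011] [0.703 0.011 0.03 ]
0.01 [193 187  11   5  32] [198. 189.] [0.439 0.014 0.023] [ 0.417 -0.004  0.015] [0.454 0.028 0.03 ]
0.01 [252 186  51  31 601] [275. 201.] [ 0.612 -0.273  0.015] [ 0.549 -0.311  0.01 ] [ 0.75  -0.194  0.03 ]
0.01 [193 193  13   8  41] [199. 197.] [ 0.409 -0.029  0.019] [ 0.397 -0.037  0.011] [0.445 0.    0.03 ]
0.01 [335 198  16  13  56] [343. 204.] [ 0.811 -0.474  0.012] [ 0.8  -0.51  0.01] [ 0.826 -0.435  0.02 ]
0.01 [ 320  214   57   48 1350]
[... 6454 characters left out ...]
2 -0.253  0.15 ] [ 0.635 -0.301  0.14 ] [ 0.737 -0.201  0.159]
0.14 [265 183  13   6  43] [271. 185.] [ 0.612 -0.255  0.148] [ 0.603 -0.274  0.14 ] [ 0.633 -0.223  0.156]
0.14 [343 254  10   8  31] [347. 257.] [ 0.39  -0.649  0.145] [ 0.368 -0.664  0.14 ] [ 0.404 -0.635  0.159]
0.14 [347 263  12  10  48] [353. 268.] [ 0.345 -0.677  0.153] [ 0.334 -0.7    0.146] [ 0.365 -0.658  0.16 ]
0.2 [ 114   67  283  100 7568] [260. 115.] [ 0.964 -0.069  0.204] [ 0.847 -0.7    0.2  ] [1.092 0.7   0.228]
0.2 [171 152  10   8  53] [175. 156.] [0.529 0.159 0.256] [0.515 0.143 0.207] [0.58  0.172 0.268]
0.2 [254 175  27  10 117] [266. 179.] [ 0.551 -0.253  0.253] [ 0.54  -0.299  0.201] [ 0.608 -0.198  0.262]
```

View pics/crop.png

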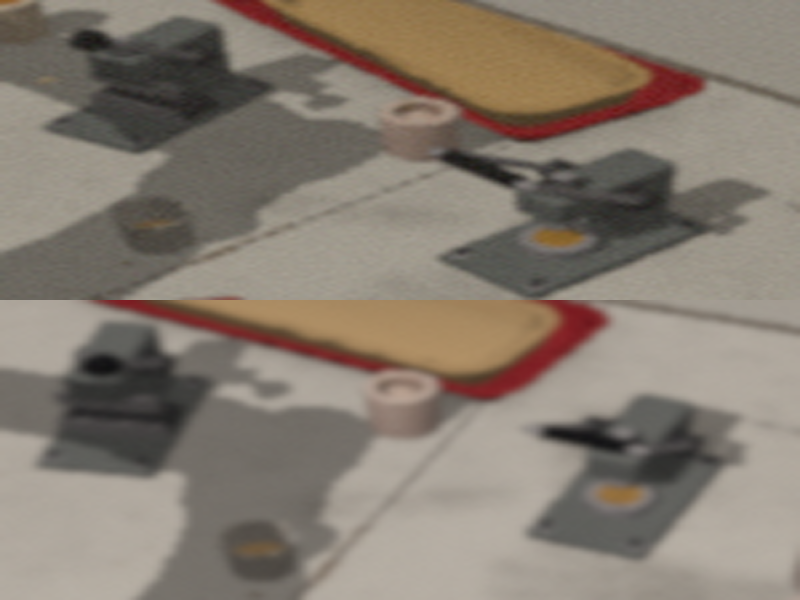

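The crop settles it. The right-hand grey machine has a two-armed handle ending in a black bar, and a round anvil with a brass tab (scene (278,190), grip at (262,171)), so it is the crimper. The left one, at (200,138), has a single ball knob and a wide blade, so it is the shear. The green one is a decoy.

```bash
python3 - <<'E'
from h import *
for f in("s0","t0"):
    c=dict(np.load(f"pics/{f}.npz"));P=pts(c);im=c["image"].astype(int);X,Y,Z=P[...,0],P[...,1],P[...,2]
    near=(X>.5)&(X<.8)&(Y>-.36)&(Y<-.15)
    g=P[near&(Z>.225)&(Z<.275)&(im.max(-1)<75)][:,:3].astype(np.float32)
    d=np.linalg.svd(g[:,:2]-g[:,:2].mean(0),full_matrices=False)[2][0]
    print(f,"grip",len(g),g.mean(0).round(3),g.min(0),g.max(0),"axis yaw from y",np.arctan2(-d[0],d[1]) if d[1]>0 else np.arctan2(d[0],-d[1]))
    b=P[near&(Z>.012)&(Z<.05)][:,:2].astype(np.float32); r=cv2.minAreaRect(b);print("base",r)
    h=im; m=near&(im[...,0]>150)&(im[...,0]-im[...,2]>60); print("brass",P[m].mean(0),m.sum())
    t=P[near&(Z>.143)&(Z<.155)&(X>.63)][:,:2].astype(np.float32);print("head",t.mean(0),cv2.minAreaRect(t))
E
```

```text
s0 grip 71 [ 0.551 -0.249  0.25 ] [ 0.5422566  -0.29214302  0.23176001] [ 0.56980646 -0.21129835  0.2570401 ] axis yaw from y -0.017470812
base ((0.6501617431640625, -0.2521136403083801), (0.11092501878738403, 0.20142388343811035), 87.5255126953125)
brass [nan nan nan] 0
head [ 0.6821657  -0.25258985] ((0.6803788542747498, -0.24919246137142181), (0.09647273272275925, 0.0958428606390953), 6.612114429473877)
t0 grip 71 [ 0.551 -0.25   0.254] [ 0.54046655 -0.29758862  0.22909027] [ 0.5718373  -0.21193124  0.2620561 ] axis yaw from y 0.028358668
base ((0.6471635699272156, -0.2442752867937088), (0.19159731268882751, 0.27868324518203735), 87.74742889404297)
brass [nan nan nan] 0
head [ 0.68636096 -0.25279757] ((0.6863289475440979, -0.24727974832057953), (0.09805787354707718, 0.09512688219547272), 11.606151580810547)<stdin>:9: RuntimeWarning: Mean of empty slice.
  ret = um.true_divide(
```

Base centre is about (0.650, -0.252) with yaw near 0, and the grip at rest is at (0.551, -0.250, 0.25). That agrees with the description (0.10 m in front of centre, 0.245 m high). I'll close the fingers and travel over high, with the fingers' closing line along the bar.

Emit:
step_arm --pt "0.6 -0.6 1" --pt "0.6 -0.6 1" --pt "0.6 -0.6 1" --pt "0.6 -0.6 1" --pt "0.6 -0.6 1" --pt "0.6 -0.6 1" --pt "0.8 -0.9 0" --pt "0.8 -0.9 0" --pt "0.8 -0.9 0" --pt "0.8 -0.9 0" --pt "0.8 -0.9 0" --pt "0.8 -0.9 0" --turn '[0.15,0.15,0.15,0.15,0.15,0.15,0.15,0.15,0.15,0.15,0.15,0.15]' --grip 1 --newtons 20

```text
time: 1.3
ee_pos: [0.3499, 0.3832, 0.3723]
eef_rot: [0.004, 1.0, -0.0, -0.0]
ft_force: [-0.1, 0.1, -0.4]
width: 0.0027
grip_force: 0.0
```

Emit:
step_arm --pt "0.3 -1 0" --pt "0.3 -1 0" --pt "0.3 -1 0" --pt "0.3 -1 0" --pt "0.3 -1 0" --pt "0.3 -1 0" --pt "0.3 -1 0" --pt "0.3 -1 0" --pt "0.3 -1 0" --pt "0.3 -1 0" --pt "0.3 -1 0" --pt "0.3 -1 0" --turn '[0,0,0,0,0,0,0,0,0,0,0,0]'

```text
time: 2.5
ee_pos: [0.4394, 0.0832, 0.3724]
eef_rot: [0.004, 1.0, 0.0, -0.0]
ft_force: [0.5, 0.1, 0.8]
width: 0.0006
grip_force: 0.0
```

Emit:
step_arm --pt "0.3 -1 0" --pt "0.3 -1 0" --pt "0.3 -1 0" --pt "0.3 -1 0" --pt "0.3 -1 0" --pt "0.3 -1 0" --pt "0.3 -1 0" --pt "0.3 -1 0" --pt "0.3 -1 0" --pt "0.3 -1 0" --pt "0.5 -1 -0.5" --pt "0.5 -1 -0.5" --turn '[0,0,0,0,0,0,0,0,0,0,0,0]'

```text
time: 3.7
ee_pos: [0.5398, -0.2166, 0.3473]
eef_rot: [0.004, 1.0, 0.0, 0.0]
ft_force: [-0.0, -0.2, -0.4]
width: 0.0002
grip_force: 0.0
```

Emit:
step_arm --pt "0.2 -0.7 -0.5" --pt "0.2 -0.65 -0.5" --pt "0 0 -0.7" --pt "0 0 -0.7" --pt "0 0 0" --turn '[0,0,0,0,0]'

```text
time: 4.2
ee_pos: [0.5484, -0.2488, 0.2851]
eef_rot: [0.004, 1.0, 0.001, -0.002]
ft_force: [-0.1, -0.1, 0.1]
width: 0.0006
grip_force: 0.0
```

```bash
python3 - <<'E'
from h import *
a=save("scene","pics/s1.png");b=save("top","pics/t1.png");w=save("wrist","pics/w1.png")
f=lambda i,x,y,w,h:cv2.resize(i[y:y+h,x:x+w,::-1],(400,300),interpolation=cv2.INTER_CUBIC)
cv2.imwrite("pics/c1.png",np.hstack([np.vstack([f(a["image"],215,110,120,90),f(b["image"],215,125,120,90)]),cv2.copyMakeBorder(f(w["image"],0,0,512,384),150,150,0,0,0)]))
E
```

```text
(no output)
```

View pics/c1.png

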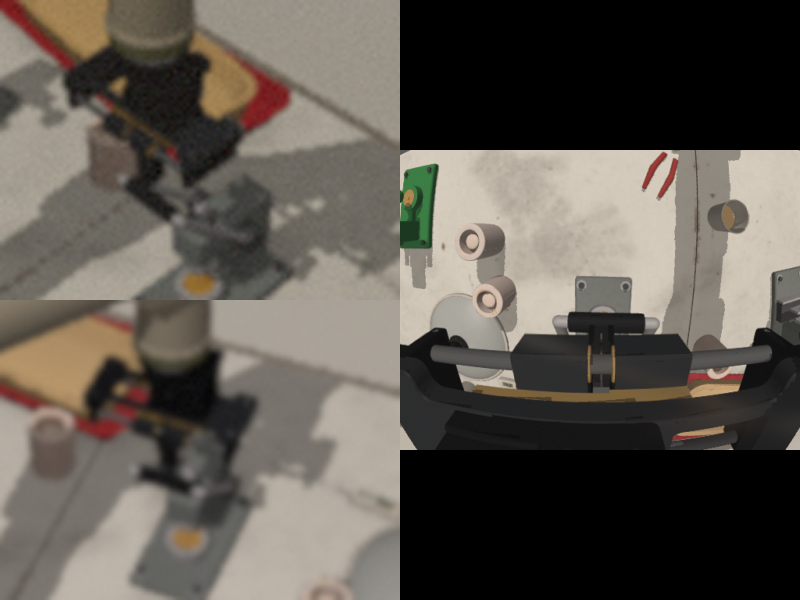

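The fingertips are centred over the black bar and aligned with it (the bar spans about (570–645, 322) in the wrist panel). Next I press down along the handle's arc.

Emit:
step_arm --pt "0 0 -0.4" --pt "0 0 -0.4" --pt "0 0 -0.4" --pt "-0.19 0 -0.22" --pt "-0.19 0 -0.22" --pt "-0.19 0 -0.22" --pt "-0.19 0 -0.22" --pt "-0.15 0 -0.26" --pt "-0.15 0 -0.26" --pt "-0.15 0 -0.26" --pt "-0.15 0 -0.26" --turn '[0,0,0,0,0,0,0,0,0,0,0]'

```text
time: 5.45
ee_pos: [0.5141, -0.2487, 0.2096]
eef_rot: [0.004, 1.0, 0.001, -0.001]
ft_force: [-7.5, 4.9, 12.0]
width: 0.0005
grip_force: 5.7
```

Emit:
step_arm --pt "-0.15 0 -0.28" --pt "-0.15 0 -0.28" --pt "-0.15 0 -0.28" --pt "-0.15 0 -0.28" --pt "-0.1 0 -0.29" --pt "-0.1 0 -0.29" --pt "-0.1 0 -0.29" --pt "-0.1 0 -0.29" --turn '[0,0,0,0,0,0,0,0]'

```text
time: 6.25
ee_pos: [0.4919, -0.2491, 0.1532]
eef_rot: [0.004, 1.0, -0.0, 0.002]
ft_force: [3.4, 1.4, 7.7]
width: 0.0006
grip_force: 3.4
```

Emit:
step_arm --pt "0.05 0 -0.28" --pt "0.05 0 -0.28" --pt "0.05 0 -0.28" --pt "0.05 0 -0.28" --turn '[0,0,0,0]'

```text
time: 6.65
ee_pos: [0.4907, -0.2491, 0.1229]
eef_rot: [0.005, 1.0, 0.002, -0.004]
ft_force: [-20.2, 4.2, 10.0]
width: 0.0002
grip_force: 8.5
```

```bash
python3 - <<'E'
from h import *
s=read_state();print(s["ee_pos"],s["ft_force"])
a=save("scene","pics/s2.png");b=save("top","pics/t2.png");w=save("wrist","pics/w2.png")
f=lambda i,x,y,w,h:cv2.resize(i[y:y+h,x:x+w,::-1],(400,300),interpolation=cv2.INTER_CUBIC)
cv2.imwrite("pics/c2.png",np.hstack([np.vstack([f(a["image"],215,125,120,90),f(b["image"],215,125,120,90)]),cv2.copyMakeBorder(f(w["image"],100,130,320,240),150,150,0,0,0)]))
E
```

```text
[ 0.49070763 -0.24913984  0.12291041] [-20.17523091   4.18669704   9.99058953]
```

View pics/c2.png

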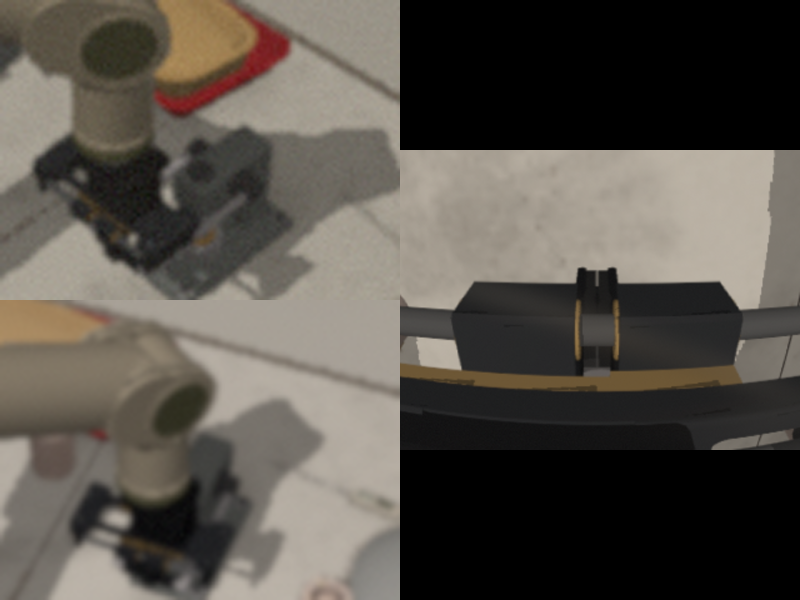

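The lever is low, but the tips have drifted to the front edge of the bar: Fx is -20 N, and the bar is hidden behind the tips in the wrist view. I'll ease up so the spring lifts the bar, then re-centre the tips further +x.

Emit:
step_arm --pt "-0.1 0 0.4" --pt "-0.1 0 0.4" --pt "0 0 0.4" --pt "0 0 0.4" --pt "0 0 0.4" --pt "0 0 0" --turn '[0,0,0,0,0,0]'

```text
time: 7.4
ee_pos: [0.4907, -0.2498, 0.1756]
eef_rot: [0.004, 1.0, -0.0, 0.001]
ft_force: [0.6, 0.6, 0.5]
width: 0.0004
grip_force: 0.0
```

```bash
python3 - <<'E'
from h import *
s=read_state();print(s["ee_pos"],s["ft_force"])
a=save("scene","pics/s3.png");w=save("wrist","pics/w3.png")
f=lambda i,x,y,w,h:cv2.resize(i[y:y+h,x:x+w,::-1],(400,300),interpolation=cv2.INTER_CUBIC)
cv2.imwrite("pics/c3.png",np.hstack([f(a["image"],215,125,120,90),f(w["image"],100,130,320,240)]))
E
```

```text
[ 0.49069108 -0.24975779  0.17555637] [0.61683334 0.63946415 0.46686758]
```

View pics/c3.png

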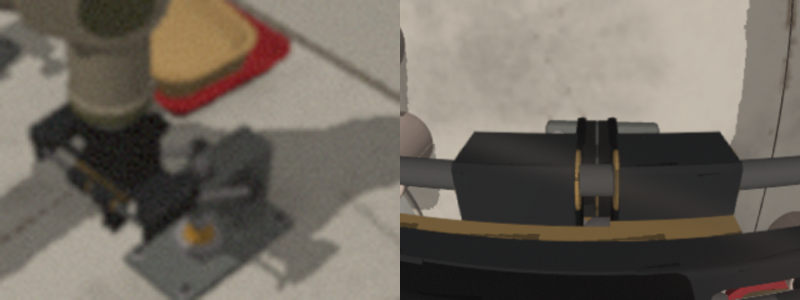

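Contact is lost, so the handle sprang up behind the fingers. I'll back off towards the robot, rise, and come over the bar again.

Emit:
step_arm --pt "-0.8 0 0" --pt "-0.8 0 0" --pt "-0.8 0 0" --pt "0 0 0.9" --pt "0 0 0.9" --pt "0 0 0.9" --pt "0 0 0.9" --pt "0 0 0.9" --pt "0 0 0.6" --pt "0 0 0" --turn '[0,0,0,0,0,0,0,0,0,0]'

```text
time: 8.5
ee_pos: [0.4309, -0.2496, 0.303]
eef_rot: [0.004, 1.0, -0.0, 0.001]
ft_force: [0.0, 0.2, -0.9]
width: 0.0006
grip_force: 0.0
```

```bash
python3 - <<'E'
from h import *
s=read_state();print(s["time"],s["ee_pos"],s["ft_force"])
for n in("scene","top"):
    c=save(n,f"pics/{n}4.png");P=pts(c);im=c["image"].astype(int);X,Y,Z=P[...,0],P[...,1],P[...,2]
    g=P[(X>.52)&(X<.6)&(Y>-.36)&(Y<-.15)&(Z>.225)&(Z<.275)&(im.max(-1)<75)]
    print(n,len(g),g.mean(0).round(3),g.min(0),g.max(0))
    q=P[(X>.36)&(X<.5)&(abs(Y)<.07)&(Z>.05)&(Z<.09)];print("cup",len(q),np.median(q,0))
E
```

```text
8.5 [ 0.43088057 -0.24960387  0.30297917] [ 0.03136754  0.18031215 -0.94714093]
scene 44 [ 0.55  -0.274  0.247] [ 0.54258681 -0.299558    0.22788648] [ 0.56780218 -0.24760642  0.25601748]
cup 95 [ 0.42609235 -0.00149141  0.060453  ]<stdin>:6: RuntimeWarning: Mean of empty slice.
  ret = um.true_divide(
Traceback (most recent call last):
ValueError: zero-size array to reduction operation minimum which has no identity
```

The handle is back at rest and the cup is unmoved. I'll come over the bar again, this time biased slightly towards the press.

Emit:
step_arm --pt "0.9 0 0" --pt "1 0 0" --pt "1 0 0" --pt "1 0 0" --pt "1 0 0" --pt "0 0 -0.5" --pt "0 0 -0.5" --pt "0 0 -0.5" --pt "0 0 -0.4" --pt "-0.1 0 -0.2" --pt "-0.1 0 -0.2" --pt "-0.1 0 -0.2" --turn '[0,0,0,0,0,0,0,0,0,0,0,0]'

```text
time: 9.8
ee_pos: [0.5423, -0.2506, 0.241]
eef_rot: [0.006, 1.0, 0.001, -0.001]
ft_force: [-16.7, 2.6, 20.3]
width: 0.0006
grip_force: 10.1
```

Emit:
step_arm --pt "-0.19 0 -0.21" --pt "-0.19 0 -0.21" --pt "-0.19 0 -0.21" --pt "-0.19 0 -0.21" --pt "-0.14 0 -0.27" --pt "-0.14 0 -0.27" --pt "-0.14 0 -0.27" --pt "-0.14 0 -0.27" --turn '[0,0,0,0,0,0,0,0]'

```text
time: 10.6
ee_pos: [0.5118, -0.2497, 0.192]
eef_rot: [0.005, 1.0, 0.0, 0.001]
ft_force: [-0.6, 0.0, 7.1]
width: 0.0005
grip_force: 3.9
```

Emit:
step_arm --pt "-0.09 0 -0.28" --pt "-0.09 0 -0.28" --pt "-0.09 0 -0.28" --pt "-0.09 0 -0.28" --pt "-0.03 0 -0.29" --pt "-0.03 0 -0.29" --pt "-0.03 0 -0.29" --turn '[0,0,0,0,0,0,0]'

```text
time: 11.3
ee_pos: [0.4995, -0.2493, 0.1417]
eef_rot: [0.005, 1.0, 0.001, -0.001]
ft_force: [-7.5, 2.4, 10.4]
width: 0.0005
grip_force: 4.9
```

Emit:
step_arm --pt "-0.04 0 -0.22" --pt "-0.04 0 -0.22" --pt "-0.02 0 -0.22" --pt "0 0 -0.1" --turn '[0,0,0,0]'

```text
time: 11.7
ee_pos: [0.4986, -0.2493, 0.1234]
eef_rot: [0.005, 1.0, 0.0, 0.001]
ft_force: [-5.2, 3.9, 22.8]
width: 0.0005
grip_force: 11.4
```

TCP z is 0.1234 m, so the bar is at 0.113 m. Fz is 23 N, above the 11 N spring force, so it is at the stop. I'll hold there.

Emit:
step_arm --pt "0 0 -0.05" --pt "0 0 0" --pt "0 0 0" --pt "0 0 0" --pt "0 0 0" --pt "0 0 0" --pt "0 0 0" --pt "0 0 0" --turn '[0,0,0,0,0,0,0,0]'

```text
time: 12.5
ee_pos: [0.4986, -0.2493, 0.1234]
eef_rot: [0.005, 1.0, 0.001, 0.001]
ft_force: [-6.6, 4.1, 22.3]
width: 0.0003
grip_force: 11.3
```

```bash
python3 - <<'E'
from h import *
a=save("scene","pics/s5.png");w=save("wrist","pics/w5.png")
f=lambda i,x,y,w,h:cv2.resize(i[y:y+h,x:x+w,::-1],(400,300),interpolation=cv2.INTER_CUBIC)
cv2.imwrite("pics/c5.png",np.hstack([f(a["image"],215,125,120,90),f(w["image"],100,130,320,240)]))
E
```

```text
(no output)
```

View pics/c5.png

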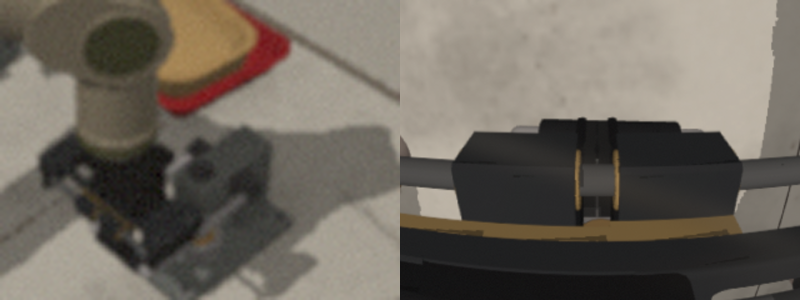

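The bar is under the tips at about (610,127) in the wrist panel, and the level arms put it at the stop. It has been held for 0.8 s. Now I ride it back up along the arc.

Emit:
step_arm --pt "0.02 0 0.3" --pt "0.02 0 0.3" --pt "0.02 0 0.3" --pt "0.03 0 0.3" --pt "0.06 0 0.3" --pt "0.06 0 0.3" --pt "0.06 0 0.3" --pt "0.06 0 0.3" --pt "0.11 0 0.28" --pt "0.11 0 0.28" --pt "0.11 0 0.28" --pt "0.11 0 0.28" --turn '[0,0,0,0,0,0,0,0,0,0,0,0]'

```text
time: 13.8
ee_pos: [0.5181, -0.2495, 0.2103]
eef_rot: [0.004, 1.0, 0.0, 0.001]
ft_force: [2.9, 0.4, 3.3]
width: 0.0003
grip_force: 1.9
```

Emit:
step_arm --pt "0.16 0 0.27" --pt "0.16 0 0.27" --pt "0.16 0 0.27" --pt "0.16 0 0.27" --pt "0.2 0 0.27" --pt "0.2 0 0.27" --pt "0.2 0 0.27" --pt "0.2 0 0.27" --pt "0 0 0.5" --pt "0 0 0.8" --pt "0 0 0.8" --pt "0 0 0" --turn '[0,0,0,0,0,0,0,0,0,0,0,0]'

```text
time: 15.0
ee_pos: [0.5542, -0.2503, 0.319]
eef_rot: [0.005, 1.0, -0.001, 0.001]
ft_force: [-0.2, -0.7, 0.4]
width: 0.0003
grip_force: 0.0
```

Emit:
step_arm --pt "-0.8 0 0.4" --pt "-0.8 0 0.2" --pt "-0.8 0 0" --pt "-0.8 0 0" --pt "0 0 0" --pt "0 0 0" --pt "0 0 0" --pt "0 0 0" --turn '[0,0,0,0,0,0,0,0]'

```text
time: 15.8
ee_pos: [0.4743, -0.2492, 0.3308]
eef_rot: [0.004, 1.0, -0.0, -0.0]
ft_force: [0.2, -0.1, -0.3]
width: 0.0002
grip_force: 0.0
```

```bash
python3 - <<'E'
from h import *
s=read_state();print(s["time"],s["ee_pos"],s["ft_force"])
c=save("scene","pics/s6.png");P=pts(c);im=c["image"].astype(int);X,Y,Z=P[...,0],P[...,1],P[...,2]
for x0,y0 in((.55,-.25),(.53,.159)):
    g=P[(abs(X-x0)<.03)&(abs(Y-y0)<.06)&(Z>.2)&(Z<.275)&(im.max(-1)<75)]
    print(len(g),g.mean(0).round(3) if len(g) else 0)
q=P[(X>.36)&(X<.5)&(abs(Y)<.07)&(Z>.05)&(Z<.09)];print("cup",len(q),np.median(q,0))
E
```

```text
15.8 [ 0.47433028 -0.24917272  0.33076984] [ 0.23154904 -0.08146761 -0.29722547]
60 [ 0.549 -0.257  0.249]
43 [0.533 0.155 0.248]
cup 88 [ 0.42539909 -0.00179486  0.06017526]
```

The crimper handle is back at rest with its grip at z 0.249. The shear knob and the cup are unmoved, and the robot is touching nothing.

```bash
python3 -c "
from bench import *
print(close_job())"
```

```text
the job is handed in; nothing more can be done
None
```

I handed the job in (no verdict came back): on the second try the crimper handle reached its stop, was held there about 0.8 s and sprang back fully; on the first the fingers slipped off the bar. The shear and cup stayed where they were.

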